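# Check-weigh a jar on the bench balance

### The arm

A 7-joint arm with a two-finger parallel gripper is mounted at the origin on the work surface. World frame = base frame: x ahead of the robot, y to its left, z up, the work surface at z = 0. Lengths are in m, angles in rad, forces in N, time in s.
With the tool pointing down it reaches from about 0.4 to 0.9 m from the base axis. Payload 5.6 kg.
Tool frame: the origin (TCP) lies at the very end of the fingers, on their centre line; the grasp point (between the pads) lies 19 mm behind it; y points along the fingers, x is the direction in which the jaws open and shut, and the axes are right-handed (so a half turn about y gives the same grasp; the last joint's range is limited). The gripper opens to 92 mm and grips with 3 to 60 N. Pads are 20 mm wide; open, the fingers measure 128 mm over their backs; the gripper's body (75 mm by 189 mm) begins 69 mm behind the grasp point.
Start: joints at [-1.2, 0.468, -0.012, 1.603, 0.006, 1.071, -0.056], TCP at [0.261, 0.595, 0.215] pointing down, gripper open.
Joint ranges: [-2.53, 2.53], [-0.31, 2.02], [-1.57, 1.55], [0.28, 2.44], [-1.29, 4.43], [0.15, 1.84], [-2.92, 2.92]. Speed limits (rad/s): [2.57, 2.57, 3.14, 3.14, 3.14, 3.14, 3.14].

### API

Orientations are given as a unit quaternion [x, y, z, w].
In Python, from cell import robot, viewer, nets gives the robot as it stands. The module is installed in compiled form; this text tells all that it offers.
- The arm moves only by the tool drive_tool, never from a script. Its arguments are lists of equal length, an entry for each row: "xyz": the shift along the tool's x, y, z in units of 60 mm (1.0 is 60 mm), a list of three; "rot": the turn, a rotation vector about the tool's x, y, z in units of 10 degrees (1.0 is 10 degrees), a list of three. A call has 1 to 8 rows; each row is the pose to reach, as a shift and turn from the pose commanded when the call began, along the tool's axes at that moment; what a row does not reach only later rows make up. A row lasts 1/8 s, in which the tool goes at most 62.5 mm and 10.7 degrees, less where a joint would pass 70% of its speed; a pose out of reach is approached as far as the arm can. A call with a gripper value outside its range is refused whole. "grip" is the finger opening in mm, from 0 to 91.9, set as the call begins (left out, the last holds). The fingers move at their own pace and stop on an object; "force" is the grip in N (left out, the last holds). Time passes only in rows, so rows that repeat a pose let the fingers close. It gives the time, the measured TCP pose, the force and the opening at its end, in the units of the state.
- robot.get_obs(): the state, without advancing time (a new reading comes with each control period).
- viewer.get_image(name): name is "side" or "top"; returns a dict with "image" (420x560x3 uint8, red, green, blue), "K" (3x3 intrinsics, pixels), "k1" (the pictures are not rectified: a ray, as slopes to the right and down, at radius r is drawn at 1 + k1 r^2 times it, then the intrinsics apply), "R" (3x3) and "t" (3): a world point X has camera coordinates R X + t. Camera axes: x right, y down, z forward; pixel columns grow to the right and rows downward; lengths in m; the calibration is good to about 2 mm. A picture is of the moment at which its call begins. There is no depth.
- robot.close_job(): hands the job in, once; it reports no verdict.
Trained networks look in a picture, given as the dict that the camera call returned (one of the last four; its "shot" number tells which), for a name from the list of things; names that differ only in an ending like _2 or _b are one class to them, and where a whole thing is asked for, a point or a joint stands for the part that bears it (a point fixed in the world has none). Each returns a list of dicts, best first, with "confidence" (0 to 1); they miss things now and then, are a little off and sometimes report something else, mostly with a low value. They report only what shows in the picture. A call takes as long as a camera call. They do not tell look-alikes from the thing itself.
- nets.look_for(picture, target): "position" ([x, y, z] in m, in the coordinates of the camera as it stood for that picture, good to about 4 mm: the middle of the surface that is visible of it).
- nets.trace(picture, target): "pixels" (420x560 bool, what is visible of it).
- nets.landmark_of(picture, target): "position" ([x, y, z] in m, in the coordinates of the camera as it stood for that picture, good to about 4 mm: a listed point, or the origin of a listed thing).
The state is a dict: "time": time; "qpos": joint angles; "joint_vel": joint speeds; "effort": joint torques, N m; "eef_pos": TCP position; "orientation": TCP orientation; "wrist_force": force on the tool from outside, world axes, zero at the start; "torque": the same for the moment, N m; "gripper_width": finger opening in m.
Only numpy, scipy, OpenCV 4.12 (cv2) and the standard library are available. Lean on these libraries where they do the work, as an engineer would, in place of code of your own. Each camera call takes 0.05 s, during which the arm holds its last target. There are 200 camera calls.

### The job

Check-weigh the small lidded jar: stand it on the empty pan of the balance (set it down, do not drop it) and let go, then take the grip of the trim dial and bring the pointer to the middle field of its scale, nursing the slow swinging beam so that it does not bang on its stops. Keep the pointer in the middle field for six seconds and finish there with the dial still in the gripper, so that the overweight or underweight can be read off it. Keep the robot off the beam with its pan, pointer and weights, and leave the big jar and the pocket scale where they are.

Things in the scene. Friction and masses are not known exactly. Their poses are not given: they have to be found in the camera images.
- balance: Fixed single-pan torsion balance: grey base 150 x 400 mm, 35 mm high, with a tongue 110 mm wide reaching 215 mm in front of the origin. Origin: middle of the base, on the bench. x away from the robot (dial at x = -145 mm), y along the beam (pan at +150 mm, counterweight at -160 mm), z up. The beam turns about the x axis through a pivot 57.5 mm above the origin.
- scale (a point): Centre of the white scale plate, 124 mm wide and 36 mm high, standing upright 19 mm on the robot's side of the pointer, 248 mm above the bench. Black ticks every 0.05 rad of beam tilt; the two broad long ticks at -0.05 and +0.05 rad bound the middle field.
- pointer: Upright steel needle, 6 mm wide, on the beam. Origin at the pivot, z along the needle: upright when the beam is level. Tilt counts positive with the pan up; the needle then leans to the balance's -y. Loaded inertia about 0.028 kg m2, damping only 0.003 N m s/rad, restoring moment 0.015 N m/rad nominal (0.005 to 0.03): free swings of 6 to 14 s. A dial a little off sends it slowly from stop to stop.
- tip (a point): Tip of the pointer needle, 227.5 mm from the pivot, 285 mm above the bench when level; it moves before and above the scale plate, 2.3 mm per 0.01 rad.
- beam (a joint): Beam angle from the trim shaft inside the balance, rad: the beam's tilt minus 0.1 times the dial angle. Pan up is positive. Its stops are at -0.2 and 0.2; it rests on 0.2 while the pan is empty. A torsion spring of 0.51 N m/rad acts on it, which the beam's top-heavy weights all but cancel.
- dial (a joint): Trim dial angle about the vertical, rad, positive counterclockwise from above, limits -1.4 and 1.4, starts within 0.3 of 0. It twists the beam's torsion spring by a 10:1 gear: positive lifts the pan, 0.05 N m per rad on the beam. A 400 g jar balances near dial 0, each gram more needs 0.03 rad more; the balancing angle lies within 0.8 of 0. Turning it takes about 0.15 N m; it stays where left.
- dial_grip: Black bar grip across the top of the aluminium dial (disc 84 mm across, 12 mm thick): 60 mm long along its x, 16 mm wide along its y, 34 mm high along its z. Origin: centre of its underside on the dial's top face and axis, 47.5 mm above the bench. It turns with the dial; at dial 0 its x axis is that of the balance. Take it by its long sides, from above, 20 to 24 mm over its origin.
- pan: Round steel pan on a stem on the balance's +y arm: 128 mm outside, 120 mm inside, rim 7 mm above the inner floor. It stays nearly level (tilts 0.1 rad per rad of dial) and goes up and down about 30 mm with the beam; where on it the load stands does not matter. Origin: on its hinge, 35 mm below the inner floor.
- pan_top (a point): Centre of the pan's inner floor (the face the jar stands on), z up. About 165 mm above the bench while the pan is empty, 135 mm when level.
- counterweight: Two steel discs 56 mm across, on the end of the -y arm of the beam. Origin: on the beam 160 mm from the pivot.
- jar: Small straight glass jar, 54 mm across and 62 mm to the shoulder, with a white lid 51 mm across, 80 mm high in all, full of shot: about 400 g, 376 to 424 g in practice. Stands upright on the bench to the left. Origin: centre of its underside, z up.
- bigjar: Bystander: larger glass jar with white lid, 90 mm across, 130 mm high. Origin: centre of its underside.
- pocketscale: Bystander: flat black pocket scale, 130 x 75 x 23 mm. Origin: centre of its underside.
There are look-alikes about, which are no part of the job. What is shaped like the jar but black or red is not meant.

How it is judged:
On the way, in this order (a step that is already met when the one before it is completed fails the run):
1. the jar stands on the pan and is let go (horizontal distance between jar and pan_top below 0.034 m and z of jar in the frame of pan_top between -0.008 and 0.008 m and angle between jar's own z axis and vertical below 0.2 rad and contact force between the fingers and jar below 0.1 N), for 0.3 s.
2. with the dial in the gripper, the pointer is kept in the middle field for six seconds (all of step 1 and angle between pointer's own z axis and vertical below 0.06 rad and contact force between the fingers and dial_grip above 0.5 N), for 6 s.
At the end, for the whole second after the job is handed in: The jar stands upright on the pan, not held; the beam reads within 0.06 rad of level and moves slower than 0.12 rad/s; the fingers still hold the dial's grip (all of step 2 and angular speed of pointer below 0.12 rad/s); the arm keeps its last pose, push and grip.
It fails at once if the robot touches the pan, the pointer or the counterweight (contact force between any of the fingers, the arm and pan above 1 N or contact force between any of the fingers, the arm and pointer above 1 N or contact force between any of the fingers, the arm and counterweight above 1 N).
It fails at once if the jar is tipped (angle between jar's own z axis and vertical above 0.5 rad).
It fails at once if the jar is dropped (linear speed of jar above 0.5 m/s and contact force between the fingers and jar below 0.1 N).
It fails at once if the beam is flung at its stops by the dial (over 0.5 rad/s) (contact force between the fingers and dial_grip above 0.5 N and angular speed of pointer above 0.5 rad/s).
It fails at once if the big jar or the pocket scale is moved (distance of any of bigjar, pocketscale from where it was at the start of the episode above 0.03 m).
It also fails if it takes over 64 s, if anything falls off the work surface, if the arm or the gripper's body presses on something with over 40 N, if the wrist force passes 120 N, or if a joint passes its speed limit or range.

## Working session

There is one attempt and no reset: what is moved stays moved. The work goes in short steps, Python scripts to look and compute and a tool call to move; the robot and the scene stay as the last step left them, time stands still between calls to the robot, and variables do not carry over. Pictures are saved under pics/ and viewed, about 8 in all and at most 12, crops included, and the job is handed in when it is done.

Besides the shell and the picture viewer there is one more tool, called as name(argument=value, ...) on one line, values as JSON. drive_tool: Moves the arm, as the interface text tells. Its arguments: {"type":"object","properties":{"xyz":{"type":"array"},"rot":{"type":"array"},"grip":{"type":"number"},"force":{"type":"number"}},"required":["xyz","rot"]}

```bash
mkdir -p pics; cat > h.py <<'E'
import numpy as np, cv2
from cell import robot, viewer, nets
from scipy.spatial.transform import Rotation as Rn
def world(p,pic): return np.array(pic["R"]).T@(np.array(p)-np.array(pic["t"]))
def lm(pic,n,f=nets.landmark_of,k=3):
    return [(np.round(world(d["position"],pic),4).tolist(),round(d["confidence"],2)) for d in f(pic,n)[:k]]
def save(pic,n): cv2.imwrite(f"pics/{n}.png",pic["image"][:,:,::-1])
def proj(X,pic):
    c=np.array(pic["R"])@np.array(X)+pic["t"]; s=c[:2]/c[2]; s=s*(1+pic["k1"]*(s@s)); K=np.array(pic["K"])
    return K[:2,:2]@s+K[:2,2]
def ray(uv,pic):
    K=np.array(pic["K"]); s0=np.linalg.solve(K[:2,:2],np.array(uv)-K[:2,2]); s=s0.copy()
    for _ in range(20): s=s0/(1+pic["k1"]*(s@s))
    R=np.array(pic["R"]); return -R.T@pic["t"], R.T@np.array([s[0],s[1],1])
E
python3 - <<'E'
from h import *
o=robot.get_obs(); print({k:np.round(v,3) for k,v in o.items()})
for v in("side","top"):
    p=viewer.get_image(v); save(p,v+"0"); print(v,"cam",np.round(-np.array(p["R"]).T@p["t"],3))
    for n in ["jar","bigjar","pocketscale","pan_top","dial_grip","tip","scale","pointer","balance","counterweight"]: print(n,lm(p,n))
print(Rn.from_quat(o["orientation"]).as_matrix().round(3))
E
```

```text
{'time': np.float64(0.0), 'qpos': array([-1.2  ,  0.468, -0.012,  1.604,  0.006,  1.071, -0.056]), 'joint_vel': array([ 0.002, -0.   ,  0.   ,  0.   , -0.001, -0.   ,  0.001]), 'effort': array([-0.0000e+00, -5.2056e+01, -1.3000e-02, -2.4377e+01, -5.7000e-02,
        1.7000e-02,  0.0000e+00]), 'eef_pos': array([0.261, 0.595, 0.214]), 'orientation': array([ 0.592,  0.386, -0.387, -0.592]), 'wrist_force': array([-0.262, -0.127,  0.088]), 'torque': array([-0.029, -0.017,  0.02 ]), 'gripper_width': np.float64(0.092)}
side cam [ 0.19  -0.841  0.986]
jar [([0.4217, 0.3526, 0.0024], 0.84), ([0.47, 0.4553, -0.0012], 0.8), ([0.3273, 0.4036, 0.0044], 0.78)]
bigjar [([0.6065, 0.4089, 0.0011], 0.64)]
pocketscale [([0.4463, -0.4414, 0.0001], 0.8)]
pan_top [([0.581, 0.0526, 0.1588], 0.7)]
dial_grip [([0.461, -0.1068, 0.0472], 0.58)]
tip [([0.6166, -0.1334, 0.2816], 0.52)]
scale [([0.5881, -0.0866, 0.2465], 0.94)]
pointer [([0.4212, 0.3511, 0.0041], 0.51)]
balance [([0.6076, -0.086, 0.003], 0.94)]
counterweight [([0.6327, -0.2487, 0.0699], 0.54)]
top cam [ 0.167 -0.046  1.806]
jar [([0.4191, 0.3548, -0.0022], 0.81), ([0.4788, 0.2672, -0.0014], 0.74), ([0.4654, 0.4537, -0.0018], 0.65)]
bigjar [([0.6063, 0.4049, -0.0025], 0.8)]
pocketscale []
pan_top []
dial_grip [([0.4583, -0.109, 0.0458], 0.52), ([0.604, 0.4039, -0.0021], 0.38)]
tip [([0.611, -0.1307, 0.2834], 0.45)]
scale [([0.5888, -0.0891, 0.2483], 0.96), ([0.4365, -0.4468, 0.0023], 0.42)]
pointer []
balance [([0.6018, -0.0859, -0.0005], 0.81), ([0.5798, 0.056, 0.1638], 0.7), ([0.6125, -0.1314, 0.2826], 0.21)]
counterweight [([0.6312, -0.2496, 0.0693], 0.52), ([0.5768, 0.0494, 0.1265], 0.28)]
[[ 0.402 -0.001 -0.916]
 [ 0.916 -0.002  0.402]
 [-0.002 -1.    -0.   ]]
```

View pics/side0.png

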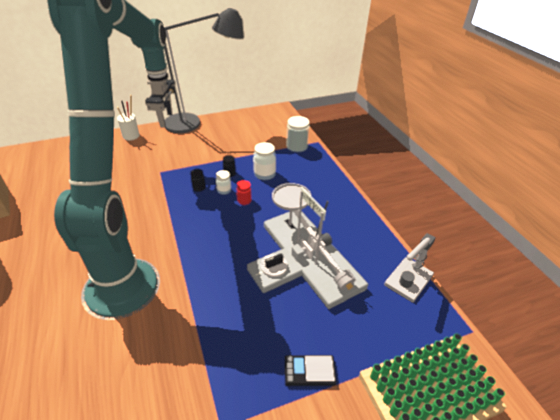

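View pics/top0.png

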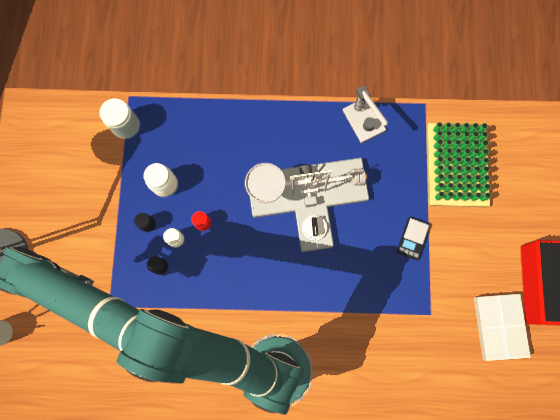

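The white jar is at (223,182) in the side view and (173,238) in the top view, with black and red decoys around it. The balance is yawed about 9°. I'll move over the jar with the jaws at yaw 10°, which clears all its neighbours.

drive_tool(xyz=[[-0.3,0,-0.5],[-0.7,0.1,-1.1],[-1.1,0.3,-1.8],[-1.6,0.6,-2.5],[-2.0,0.9,-3.2],[-2.4,1.2,-3.8],[-2.62,1.4,-4.05],[-2.62,1.4,-4.05]], rot=[[0,0.8,0],[0,1.6,0],[0,2.4,0],[0,3.2,0],[0,4.0,0],[0,4.8,0],[0,5.63,0],[0,5.63,0]], grip=76, force=25)

```text
time: 2.1
eef_pos: [0.4211, 0.3517, 0.13]
orientation: [0.705, 0.061, -0.061, -0.704]
wrist_force: [-0.4, 0.3, -0.4]
gripper_width: 0.0758
```

```bash
python3 - <<'E'
from h import *
o=robot.get_obs(); print(o["time"],np.round(o["eef_pos"],4),np.round(o["qpos"],2),Rn.from_quat(o["orientation"]).as_matrix().round(3).tolist())
for v in("side","top"):
    p=viewer.get_image(v); save(p,v+"1"); print(lm(p,"jar"),lm(p,"bigjar",k=1),"proj jar 0.4204 .3537",proj([.4204,.3537,.08],p).round(1))
    cv2.imwrite(f"pics/{v}1c.png",cv2.resize(p["image"][120:270,120:320,::-1],None,fx=3,fy=3,interpolation=cv2.INTER_CUBIC))
a=cv2.imread("pics/side1c.png"); cv2.imwrite("pics/c1.png",a)
print(robot.get_obs()["time"])
E
```

```text
2.1 [0.4211 0.3517 0.13  ] [-0.96  0.41  0.25  1.94 -0.14  0.82 -0.46] [[0.985, -0.001, -0.172], [0.172, -0.002, 0.985], [-0.001, -1.0, -0.002]]
[([0.4801, 0.2661, 0.0], 0.87), ([0.3275, 0.4053, -0.0005], 0.65), ([0.4223, 0.3493, 0.0035], 0.61)] [([0.6075, 0.4102, -0.0004], 0.83)] proj jar 0.4204 .3537 [222.8 174.2]
[([0.48, 0.2662, -0.0011], 0.66), ([0.4174, 0.3581, -0.0012], 0.47)] [([0.6047, 0.406, -0.0007], 0.9)] proj jar 0.4204 .3537 [171.5 234.3]
2.4
```

View pics/c1.png

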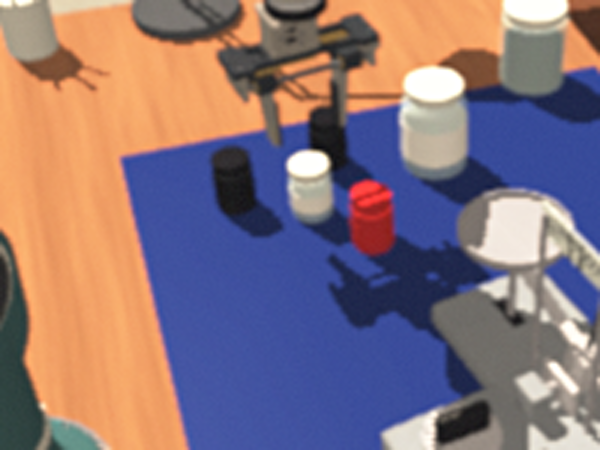

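```bash
python3 - <<'E'
from h import *
from scipy.optimize import least_squares
obs=[]
for v,n in(("side","side0"),("top","top0")):
    p=viewer.get_image(v); im=cv2.imread(f"pics/{n}.png").astype(int)
    u,w=proj([.4204,.3537,.08],p); x0,y0=int(u)-14,int(w)-14
    c=im[y0:y0+28,x0:x0+28]; m=(c.min(2)>165).astype(np.uint8)
    k,l,s,ce=cv2.connectedComponentsWithStats(m); i=1+np.argmax(s[1:,4]); print(v,s[i],ce[i]+[x0,y0],u,w)
    for r in c[:,:,0:3].min(2)[::2]: print(' '.join('%3d'%q for q in r))
E
```

```text
side [ 8 10 14  9 88] [222.61363636 173.92045455] 222.83414941813857 174.18405810209967
100 100  99  98  98 100 102 103 109 112 117 122 127 122  89  48  34  37  40  43  42  40  41  39  36  33  35  47
118 121 123 116 107  96  89  86  79  73  67  57  56  54  43  32  23  24  28  30  29  28  26  22  20  26  31  44
 61  56  53  52  51  52  52  53  54  56  53  53  58  55  46  38  33  29  30  25  27  26  29  27  26  23  29  45
 54  54  54  52  55  58  56  55  56  58  56  57  55  57  47  33  28  21  29  28  27  27  27  26  23  23  26  39
 57  56  55  56  56  56  55  55  56  54  54  51  48  48  43  30  17  13  19  22  21  26  20  22  25  21  24  36
 56  56  56  56  55  55  54  52  49  52  89 141 182 199 199 178 152 141 121  81  38  16  21  19  20  22  25  34
 58  56  56  59  55  57  51  73 149 227 247 254 254 254 254 254 255 255 255 255 207 104  29  17  23  24  22  25
 58  58  57  58  57  52  53  92 180 238 255 255 253 252 251 251 251 251 252 255 247 168  70  18  19  24  26  27
 55  57  56  53  55  53  53  79 124 134 145 186 240 255 255 253 254 254 254 246 195 119  52  19  26  27  26  30
 32 
[... 1515 characters left out ...]
 242 144 145 128 109  58  34
 34  34  33  40  50  54 232 254 250 250 250 249 249 249 249 249 249 249 249 249 249 240 146 158 134 128 111  43
 32  33  33  33  33  33 160 241 250 250 250 250 250 249 250 250 249 249 249 249 247 220 130 167 135 129 117  62
 34  33  35  33  33  34  33 188 250 250 250 250 250 248 238 237 222 141 141 140 131 132 173 145 133 121 116  63
 35  32  33  33  32  35  34  34  99 198 243 225 141 141 141 141 138 137 136 146 151 150 139 136 128 119  89  43
 33  34  34  32  34  34  33  33  32  34  56 172 222 149 164 161 158 174 173 156 138 137 131 122 110  72  33  35
 34  33  34  34  34  36  40  32  33  34  34  33  33  55 115 139 128 128 133 124 120 115 100  52  33  36  35  36
```

drive_tool(xyz=[[0,0.3,0.04],[0,0.8,0.04],[0,1.3,0.04],[0,1.71,0.04],[0,1.71,0.04]], rot=[[0,0,0],[0,0,0],[0,0,0],[0,0,0],[0,0,0]])

```text
time: 3.12
eef_pos: [0.4186, 0.3545, 0.0253]
orientation: [0.706, 0.06, -0.063, -0.703]
wrist_force: [0.1, 0.2, 0.6]
gripper_width: 0.0759
```

drive_tool(xyz=[[0,0,0],[0,0,0],[0,0,0],[0,0,0]], rot=[[0,0,0],[0,0,0],[0,0,0],[0,0,0]], grip=40, force=25)

```text
time: 3.62
eef_pos: [0.42, 0.3562, 0.0288]
orientation: [-0.704, -0.062, 0.062, 0.705]
wrist_force: [-3.1, -1.4, 6.9]
gripper_width: 0.0535
```

drive_tool(xyz=[[0,-0.2,0],[0,-0.7,0],[0,-1.3,0],[0,-1.9,0],[0,-2.5,0],[0,-3.0,0],[0,-3.25,0]], rot=[[0,0,0],[0,0,0],[0,0,0],[0,0,0],[0,0,0],[0,0,0],[0,0,0]])

```text
time: 4.5
eef_pos: [0.4208, 0.356, 0.2248]
orientation: [-0.704, -0.062, 0.061, 0.705]
wrist_force: [-0.0, 0.4, -3.7]
gripper_width: 0.0536
```

drive_tool(xyz=[[0.15,0,-0.4],[0.4,0,-1.1],[0.65,0,-1.9],[0.95,0,-2.8],[1.2,0,-3.6],[1.45,0,-4.3],[1.6,0,-4.8],[1.7,0,-5.1]], rot=[[0,0,0],[0,0,0],[0,0,0],[0,0,0],[0,0,0],[0,0,0],[0,0,0],[0,0,0]])

```text
time: 5.5
eef_pos: [0.5738, 0.0702, 0.2223]
orientation: [0.705, 0.06, -0.061, -0.704]
wrist_force: [-1.1, -0.5, -4.4]
gripper_width: 0.0538
```

```bash
python3 - <<'E'
from h import *
o=robot.get_obs(); print(o["time"],np.round(o["eef_pos"],4),np.round(o["qpos"],2),Rn.from_quat(o["orientation"]).as_matrix().round(3).tolist())
for v in("side","top"):
    p=viewer.get_image(v); save(p,v+"2"); 
    for n in("jar","pan_top","pan","tip"): print(v,n,lm(p,n))
    if v=="side": u,w=proj([.58,.05,.2],p).astype(int); cv2.imwrite("pics/c2.png",cv2.resize(p["image"][w-75:w+75,u-100:u+100,::-1],None,fx=3,fy=3,interpolation=cv2.INTER_CUBIC))
w=[]
print(robot.get_obs()["wrist_force"],robot.get_obs()["time"])
E
```

```text
5.5 [0.5738 0.0702 0.2223] [-0.52  0.35  0.43  1.8  -0.17  1.03  0.14] [[0.985, -0.001, -0.171], [0.171, -0.001, 0.985], [-0.001, -1.0, -0.001]]
side jar [([0.3291, 0.4044, 0.0039], 0.79), ([0.5762, 0.0638, 0.1974], 0.71), ([0.4797, 0.2655, 0.0019], 0.67)]
side pan_top [([0.5827, 0.0568, 0.1603], 0.92)]
side pan [([0.5831, 0.053, 0.134], 0.78), ([0.6132, -0.1319, 0.2813], 0.55)]
side tip [([0.6138, -0.131, 0.2836], 0.51)]
top jar [([0.461, 0.4548, -0.0045], 0.78), ([0.3217, 0.4017, 0.0039], 0.61), ([0.4781, 0.2656, 0.0014], 0.6)]
top pan_top [([0.5781, 0.0561, 0.1673], 0.74), ([0.4591, -0.1111, 0.046], 0.51)]
top pan [([0.5793, 0.0517, 0.127], 0.69)]
top tip [([0.6139, -0.1343, 0.2796], 0.37), ([0.6045, 0.4058, -0.0001], 0.21)]
[ 0.11558672  0.73541477 -3.95412381] 6.0
```

View pics/c2.png

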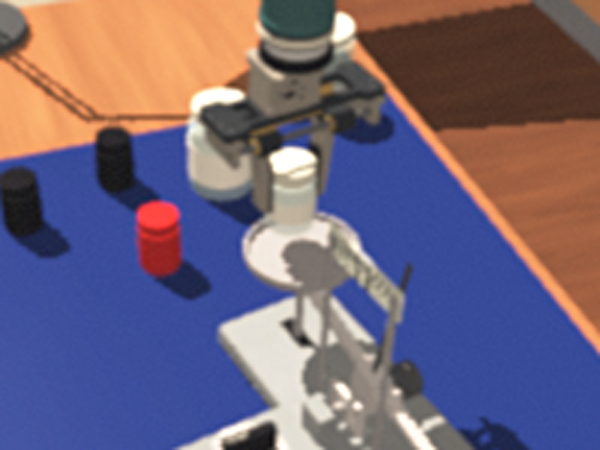

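drive_tool(xyz=[[0.04,0.08,-0.12],[0.07,0.16,-0.25],[0.07,0.24,-0.25],[0.07,0.32,-0.25],[0.07,0.36,-0.25],[0.07,0.36,-0.25],[0.07,0.36,-0.25]], rot=[[0,0,0],[0,0,0],[0,0,0],[0,0,0],[0,0,0],[0,0,0],[0,0,0]])

```text
time: 6.88
eef_pos: [0.5806, 0.0583, 0.2016]
orientation: [-0.704, -0.062, 0.062, 0.704]
wrist_force: [-0.2, -0.7, -3.6]
gripper_width: 0.0536
```

drive_tool(xyz=[[0,0.03,0],[0,0.05,0],[0,0.06,0]], rot=[[0,0,0],[0,0,0],[0,0,0]])

```text
time: 7.25
eef_pos: [0.5805, 0.0581, 0.1977]
orientation: [0.704, 0.062, -0.062, -0.704]
wrist_force: [-0.1, 0.3, -4.2]
gripper_width: 0.0536
```

drive_tool(xyz=[[0,0.03,0],[0,0.05,0],[0,0.06,0]], rot=[[0,0,0],[0,0,0],[0,0,0]])

```text
time: 7.62
eef_pos: [0.5805, 0.0581, 0.1941]
orientation: [0.704, 0.062, -0.062, -0.704]
wrist_force: [0.5, 0.0, -4.4]
gripper_width: 0.0534
```

drive_tool(xyz=[[0,0.02,0],[0,0.03,0],[0,0.03,0]], rot=[[0,0,0],[0,0,0],[0,0,0]])

```text
time: 8.0
eef_pos: [0.5805, 0.0581, 0.1923]
orientation: [-0.704, -0.062, 0.062, 0.704]
wrist_force: [-0.6, 0.1, -4.1]
gripper_width: 0.0538
```

drive_tool(xyz=[[0,0.03,0],[0,0.04,0],[0,0.04,0]], rot=[[0,0,0],[0,0,0],[0,0,0]])

```text
time: 8.38
eef_pos: [0.5806, 0.0588, 0.1904]
orientation: [-0.704, -0.062, 0.062, 0.705]
wrist_force: [-1.9, 2.1, 0.4]
gripper_width: 0.0534
```

drive_tool(xyz=[[0,0.02,0],[0,0.03,0],[0,0.03,0]], rot=[[0,0,0],[0,0,0],[0,0,0]])

```text
time: 8.75
eef_pos: [0.581, 0.0584, 0.1884]
orientation: [-0.704, -0.062, 0.061, 0.704]
wrist_force: [-1.4, 2.9, 2.2]
gripper_width: 0.0537
```

```bash
python3 - <<'E'
from h import *
p=viewer.get_image("side"); save(p,"side3")
for n in("jar","pan_top","tip"): print(n,lm(p,n,k=5))
u,w=proj([.58,.05,.2],p).astype(int); cv2.imwrite("pics/c3.png",cv2.resize(p["image"][w-45:w+75,u-60:u+80,::-1],None,fx=5,fy=5,interpolation=cv2.INTER_CUBIC))
o=robot.get_obs();print(o["wrist_force"],o["time"],o["eef_pos"])
E
```

```text
jar [([0.4821, 0.2631, -0.0021], 0.88), ([0.5874, 0.054, 0.1631], 0.79), ([0.4685, 0.4564, -0.0018], 0.79), ([0.3269, 0.4025, -0.0002], 0.72)]
pan_top [([0.582, 0.0552, 0.159], 0.66)]
tip [([0.6137, -0.1243, 0.2841], 0.57)]
[0.83933327 2.57271312 0.03127951] 8.95 [0.58093091 0.05817138 0.18839462]
```

View pics/c3.png

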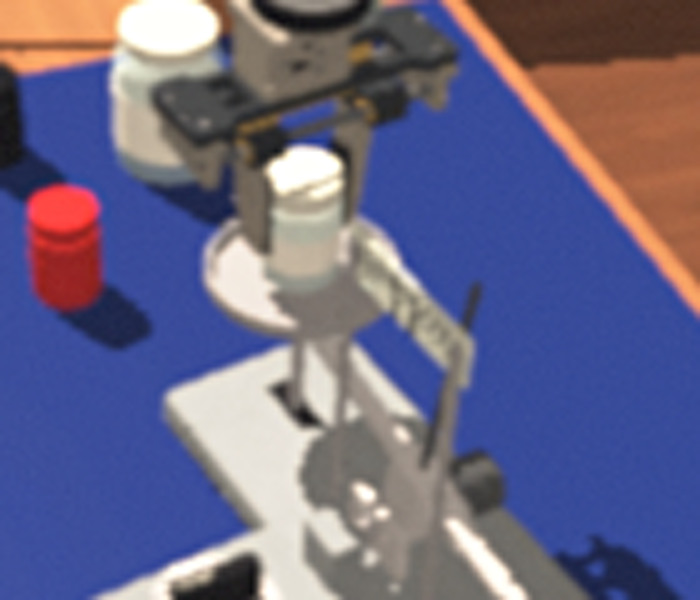

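drive_tool(xyz=[[0,0,0],[0,0,0],[0,-0.1,0],[0,-0.4,0],[0,-0.9,0],[0,-1.4,0],[0,-1.8,0]], rot=[[0,0,0],[0,0,0],[0,0,0],[0,0,0],[0,0,0],[0,0,0],[0,0,0]], grip=76)

```text
time: 9.82
eef_pos: [0.581, 0.0579, 0.299]
orientation: [-0.704, -0.062, 0.061, 0.705]
wrist_force: [0.4, -1.0, -0.3]
gripper_width: 0.0759
```

```bash
python3 - <<'E'
from h import *
for v in("side","top"):
    p=viewer.get_image(v); save(p,v+"4")
    for n in("jar","pan_top","tip","dial_grip","scale"): print(n,lm(p,n,k=4))
    g=nets.trace(p,"dial_grip")
    for d in g[:2]:
        ys,xs=np.nonzero(d["pixels"]); print(v,"grip trace",d["confidence"],len(xs),xs.mean(),ys.mean(),cv2.minAreaRect(np.c_[xs,ys].astype(np.float32)))
o=robot.get_obs();print(o["wrist_force"],o["time"],o["eef_pos"],o["gripper_width"])
E
```

```text
jar [([0.5852, 0.0705, 0.1085], 0.74), ([0.4765, 0.2666, -0.0005], 0.74), ([0.3287, 0.4045, 0.0022], 0.74), ([0.4684, 0.4545, -0.0038], 0.68)]
pan_top [([0.58, 0.0708, 0.1], 0.92), ([0.6287, -0.2302, 0.1305], 0.2)]
tip [([0.5989, -0.0413, 0.2811], 0.63), ([0.5898, -0.0912, 0.2474], 0.61)]
dial_grip [([0.4628, -0.1057, 0.0434], 0.54)]
scale [([0.5869, -0.0864, 0.2475], 0.56)]
side grip trace 0.62 166 273.40361445783134 260.7048192771084 ((273.5029602050781, 260.70709228515625), (8.923078536987305, 20.076923370361328), 67.38013458251953)
side grip trace 0.49 367 287.28610354223434 196.81198910081744 ((287.5, 197.0), (26.0, 15.0), 90.0)
jar [([0.4774, 0.2659, -0.0017], 0.83), ([0.3244, 0.3988, 0.0039], 0.53), ([0.4649, 0.4566, -0.0018], 0.52), ([0.6045, -0.0852, 0.0586], 0.21)]
pan_top [([0.5778, 0.0713, 0.1029], 0.56)]
tip [([0.5945, -0.0417, 0.2794], 0.36)]
dial_grip [([0.4587, -0.1099, 0.0484], 0.57)]
scale [([0.589, -0.0875, 0.2467], 0.65)]
[-0.42174283  0.75908556 -0.4057111 ] 10.525 [0.58043269 0.05806708 0.295909  ] 0.07579108045936955
```

```bash
cat >> h.py <<'E'
O=np.array([.605,-.0855,0]); YAW=np.deg2rad(9.0)
EX=np.array([np.cos(YAW),np.sin(YAW),0]); EY=np.array([-EX[1],EX[0],0]); EZ=np.array([0,0,1.])
def needle(th,r,pic): return proj(O+.0575*EZ+r*(np.cos(th)*EZ-np.sin(th)*EY),pic)
TH=np.arange(-.27,.271,.01)
def prof(im,pic,r=(.217,.221,.225)):
    b=cv2.GaussianBlur(im[:,:,2],(0,0),.6).astype(np.float32)
    out=0
    for rr in r:
        q=np.array([needle(t,rr,pic) for t in TH],np.float32); out=out+cv2.remap(b,q[:,:1],q[:,1:],cv2.INTER_LINEAR)[:,0]
    return out/len(r)
E
python3 - <<'E'
from h import *
import pickle
p=viewer.get_image("side"); q=viewer.get_image("top"); 
cs={k:{a:v[a] for a in("K","k1","R","t")} for k,v in(("side",p),("top",q))}; pickle.dump(cs,open("cal.pkl","wb"))
print("th  ",(TH*100).round().astype(int).tolist())
for n in("side0","side3","side4"):
    print(n,prof(cv2.imread(f"pics/{n}.png")[:,:,::-1],p).astype(int).tolist())
# bar angle
for n,c in(("side0","side"),("side4","side"),("top0","top"),("top4","top")):
    im=cv2.imread(f"pics/{n}.png"); pc=cs[c]; u,w=proj([.461,-.108,.0815],pc).astype(int)
    m=np.zeros(im.shape[:2],np.uint8); m[w-14:w+15,u-16:u+17]=(im[w-14:w+15,u-16:u+17].max(2)<60)
    k,l,s,ce=cv2.connectedComponentsWithStats(m); i=1+np.argmax(s[1:,4]); ys,xs=np.nonzero(l==i)
    P=[]
    for a,b in zip(xs,ys):
        o,d=ray((a,b),pc); P.append((o+d*(.0815-o[2])/d[2])[:2])
    P=np.array(P); ww,V=np.linalg.eigh(np.cov(P.T)); v=V[:,1]*np.sign(V[0,1]); print(n,len(xs),P.mean(0).round(4),np.sqrt(ww).round(4),np.degrees(np.arctan2(v[1],v[0])).round(1))
u,w=proj([.53,-.1,.12],p).astype(int); a=cv2.resize(p["image"][w-70:w+50,u-60:u+70,::-1],None,fx=4,fy=4,interpolation=cv2.INTER_CUBIC)
u,w=proj([.461,-.108,.08],q).astype(int); b=cv2.resize(q["image"][w-30:w+30,u-35:u+35,::-1],None,fx=4,fy=4,interpolation=cv2.INTER_CUBIC)
c=np.zeros((480,800,3),np.uint8); c[:a.shape[0],:520]=a; c[:240,520:]=b; cv2.imwrite("pics/c4.png",c)
E
```

```text
th   [-27, -26, -25, -24, -23, -22, -21, -20, -19, -18, -17, -16, -15, -14, -13, -12, -11, -10, -9, -8, -7, -6, -5, -4, -3, -2, -1, 0, 1, 2, 3, 4, 5, 6, 7, 8, 9, 10, 11, 12, 13, 14, 15, 16, 17, 18, 19, 20, 21, 22, 23, 24, 25, 26, 27]
side0 [150, 150, 150, 150, 150, 150, 150, 150, 150, 150, 150, 150, 150, 150, 151, 151, 151, 150, 150, 150, 150, 150, 150, 150, 150, 150, 151, 151, 151, 151, 151, 151, 151, 151, 150, 150, 150, 150, 150, 150, 151, 151, 150, 145, 135, 119, 101, 92, 95, 110, 127, 140, 148, 150, 151]
side3 [155, 155, 155, 155, 155, 155, 154, 154, 154, 155, 155, 155, 155, 155, 155, 154, 154, 154, 154, 154, 154, 155, 155, 155, 155, 155, 155, 154, 154, 154, 154, 154, 154, 154, 154, 154, 154, 155, 154, 153, 149, 140, 124, 103, 90, 89, 101, 120, 137, 148, 153, 155, 155, 155, 155]
side4 [147, 144, 135, 126, 115, 105, 97, 100, 103, 112, 124, 133, 140, 147, 150, 151, 152, 152, 152, 152, 152, 151, 151, 151, 151, 151, 151, 151, 151, 151, 151, 151, 151, 151, 151, 152, 152, 152, 152, 152, 152, 152, 152, 151, 151, 151, 151, 151, 151, 151, 151, 151, 151, 151, 151]
side0 106 [ 0.4595 -0.1256] [0.0069 0.0163] 18.1
side4 111 [ 0.4587 -0.1255] [0.007  0.0164] 16.8
top0 32 [ 0.4734 -0.1075] [0.0043 0.0072] -2.8
top4 38 [ 0.473 -0.108] [0.0042 0.0087] -3.8
```

View pics/c4.png

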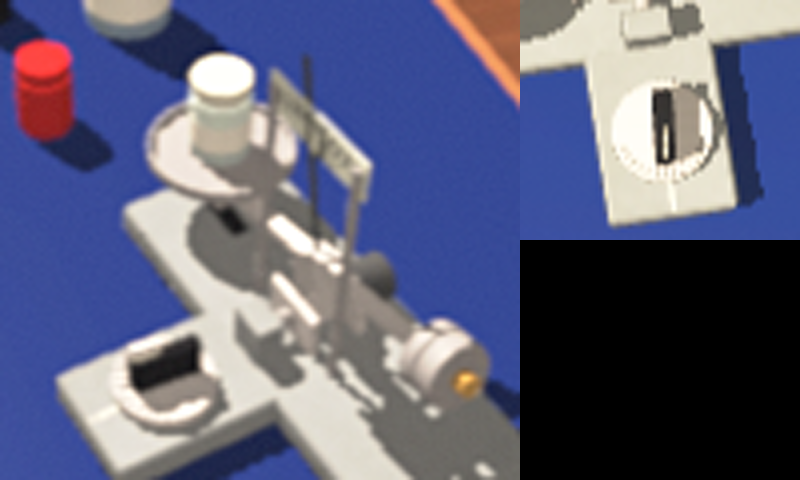

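drive_tool(xyz=[[-0.5,-0.2,-0.2],[-1.1,-0.3,-0.5],[-1.7,-0.3,-0.9],[-2.2,-0.3,-1.4],[-2.43,-0.3,-1.9],[-2.43,-0.2,-2.3],[-2.43,0.3,-2.385],[-2.43,0.9,-2.385]], rot=[[0,1,0],[0,2,0],[0,3,0],[0,4,0],[0,5,0],[0,6,0],[0,7,0],[0,8,0]], grip=50)

```text
time: 11.62
eef_pos: [0.4623, -0.1088, 0.2421]
orientation: [-0.577, 0.407, -0.408, 0.578]
wrist_force: [1.2, -0.2, 0.5]
gripper_width: 0.05
```

drive_tool(xyz=[[0,0.5,0],[0,1.0,0],[0,1.4,0],[0,1.4,0]], rot=[[0,0.8,0],[0,1.6,0],[0,1.6,0],[0,1.6,0]])

```text
time: 12.12
eef_pos: [0.4605, -0.108, 0.157]
orientation: [0.518, -0.483, 0.482, -0.516]
wrist_force: [0.2, -0.4, 1.1]
gripper_width: 0.0504
```

```bash
python3 - <<'E'
from h import *
o=robot.get_obs(); M=Rn.from_quat(o["orientation"]).as_matrix(); print(o["time"],np.round(o["eef_pos"],4),np.round(o["qpos"],2),M.round(3).tolist(),"toolx yaw",np.degrees(np.arctan2(M[1,0],M[0,0])))
print("shift to dial in tool units",M.T@(np.array([.461,-.108,.0505])-o["eef_pos"])/.06)
p=viewer.get_image("side"); print(lm(p,"dial_grip")); print(prof(p["image"],p).astype(int).tolist())
E
```

```text
12.125 [ 0.4605 -0.108   0.157 ] [-0.43  0.28  0.69  2.11 -0.24  0.83 -1.1 ] [[0.069, -0.004, 0.998], [-0.998, -0.0, 0.069], [0.0, -1.0, -0.004]] toolx yaw -86.01859826318005
shift to dial in tool units [-2.32928249e-04  1.77543066e+00  1.38328906e-02]
[([0.4606, -0.1067, 0.0479], 0.67)]
[152, 148, 140, 131, 121, 112, 104, 106, 108, 117, 128, 137, 144, 151, 154, 155, 156, 156, 156, 155, 155, 155, 155, 155, 155, 155, 155, 155, 155, 155, 155, 155, 155, 155, 155, 155, 155, 155, 155, 155, 155, 155, 155, 155, 155, 155, 155, 155, 155, 155, 155, 155, 155, 155, 155]
```

drive_tool(xyz=[[0,0.5,0],[0,1.0,0],[0,1.5,0],[0,1.76,0],[0,1.76,0]], rot=[[0,0,0],[0,0,0],[0,0,0],[0,0,0],[0,0,0]])

```text
time: 12.85
eef_pos: [0.4619, -0.1082, 0.0527]
orientation: [0.517, -0.482, 0.482, -0.517]
wrist_force: [-0.4, -1.0, 0.6]
gripper_width: 0.0502
```

drive_tool(xyz=[[0,0,0],[0,0,0],[0,0,0],[0,0,0]], rot=[[0,0,0],[0,0,0],[0,0,0],[0,0,0]], grip=8, force=40)

```text
time: 13.35
eef_pos: [0.4625, -0.111, 0.0532]
orientation: [0.517, -0.481, 0.484, -0.516]
wrist_force: [0.2, -8.1, -0.0]
gripper_width: 0.016
```

```bash
cat >> h.py <<'E'
from scipy.optimize import least_squares
import json,os
def meas(pic):
    v=prof(pic["image"],pic); w=np.clip(np.median(v)-v-15,0,None); i=np.argmax(w); s=slice(max(i-6,0),i+7); return float((w[s]*TH[s]).sum()/w[s].sum()), float(w.max())
def yaw():
    o=robot.get_obs(); M=Rn.from_quat(o["orientation"]).as_matrix(); return o["time"],float(np.arctan2(M[1,0],M[0,0]))+np.pi/2-YAW,o
def step(n=1):
    for _ in range(n):
        t,d,o=yaw(); p=viewer.get_image("side"); th,c=meas(p)
        with open("log.txt","a") as f: f.write(json.dumps([o["time"],d,th,c])+"\n")
        print("t %.3f dial %.4f tilt %.4f (c%.0f) F %s T %.2f w %.4f"%(o["time"],d,th,c,np.round(o["wrist_force"],1),o["torque"][2],o["gripper_width"]))
E
python3 -c "
from h import *
step(2)
for n in('side0','side3','side4'):
  import pickle; cs=pickle.load(open('cal.pkl','rb'))['side']; cs['image']=cv2.imread('pics/%s.png'%n)[:,:,::-1]; print(n,meas(cs))
"
```

```text
t 13.350 dial -0.0888 tilt -0.2049 (c39) F [ 0.2 -8.1 -0. ] T 0.03 w 0.0160
t 13.400 dial -0.0891 tilt -0.2052 (c39) F [ 0.5 -7.5  0.1] T 0.01 w 0.0157
side0 (0.2027816105113038, 42.9619140625)
side3 (0.1759446460384876, 50.21483612060547)
side4 (-0.20379950326822577, 39.572914123535156)
```

drive_tool(xyz=[[0.02,0,0],[0.04,0,0],[0.05,0,0],[0.05,0,0],[0.05,0,0],[0.05,0,0]], rot=[[0,-0.7,0],[0,-1.4,0],[0,-2.1,0],[0,-2.8,0],[0,-2.8,0],[0,-2.8,0]])

```text
time: 14.2
eef_pos: [0.4627, -0.1117, 0.0532]
orientation: [-0.618, 0.343, -0.344, 0.618]
wrist_force: [-0.5, -2.7, 5.8]
gripper_width: 0.016
```

```bash
python3 -c "
from h import *
step(3)"
```

```text
t 14.200 dial 0.3992 tilt -0.1374 (c41) F [-0.5 -2.7  5.8] T 0.12 w 0.0160
t 14.250 dial 0.3993 tilt -0.1317 (c39) F [-0.6 -1.6  6.2] T 0.07 w 0.0154
t 14.300 dial 0.3993 tilt -0.1320 (c39) F [-0.6 -2.1  5.9] T 0.12 w 0.0156
```

drive_tool(xyz=[[0,0,0]], rot=[[0,0,0]])

```text
time: 14.48
eef_pos: [0.4627, -0.1117, 0.0532]
orientation: [-0.618, 0.343, -0.344, 0.618]
wrist_force: [-0.5, -2.0, 6.2]
gripper_width: 0.016
```

```bash
python3 -c "
from h import *
step(2)"
```

```text
t 14.475 dial 0.3994 tilt -0.1319 (c38) F [-0.5 -2.   6.2] T 0.15 w 0.0160
t 14.525 dial 0.3994 tilt -0.1315 (c38) F [-1.2 -2.2  6.4] T 0.13 w 0.0158
```

drive_tool(xyz=[[0,0,0],[0,0,0],[0,0,0]], rot=[[0,-0.6,0],[0,-0.6,0],[0,-0.6,0]])

```text
time: 14.95
eef_pos: [0.4627, -0.1118, 0.0532]
orientation: [0.635, -0.31, 0.312, -0.635]
wrist_force: [0.2, -2.5, 6.5]
gripper_width: 0.0156
```

```bash
python3 -c "
from h import *
step(3)"
```

```text
t 14.950 dial 0.5033 tilt -0.1430 (c42) F [ 0.2 -2.5  6.5] T 0.07 w 0.0156
t 15.000 dial 0.5033 tilt -0.1434 (c41) F [ 0.  -3.3  6.4] T 0.12 w 0.0158
t 15.050 dial 0.5033 tilt -0.1433 (c42) F [-0.2 -2.   6.5] T 0.09 w 0.0158
```

```bash
python3 -c "
from h import *
p=viewer.get_image('side'); save(p,'side5'); print(prof(p['image'],p).astype(int).tolist()); print(lm(p,'tip'))
u,w=proj([.6,-.09,.26],p).astype(int); cv2.imwrite('pics/c5.png',cv2.resize(p['image'][w-45:w+45,u-60:u+60,::-1],None,fx=6,fy=6,interpolation=cv2.INTER_CUBIC)); print(u-60,w-45)
"
```

```text
[159, 159, 159, 159, 159, 158, 157, 151, 146, 136, 124, 114, 108, 102, 110, 121, 132, 143, 153, 156, 159, 159, 159, 159, 159, 159, 159, 159, 159, 159, 159, 159, 159, 159, 159, 159, 159, 159, 159, 159, 159, 159, 159, 159, 159, 159, 159, 159, 159, 159, 159, 159, 159, 159, 159]
[([0.5982, -0.0531, 0.2828], 0.54), ([0.4639, -0.1083, 0.0494], 0.35)]
256 154
```

View pics/c5.png

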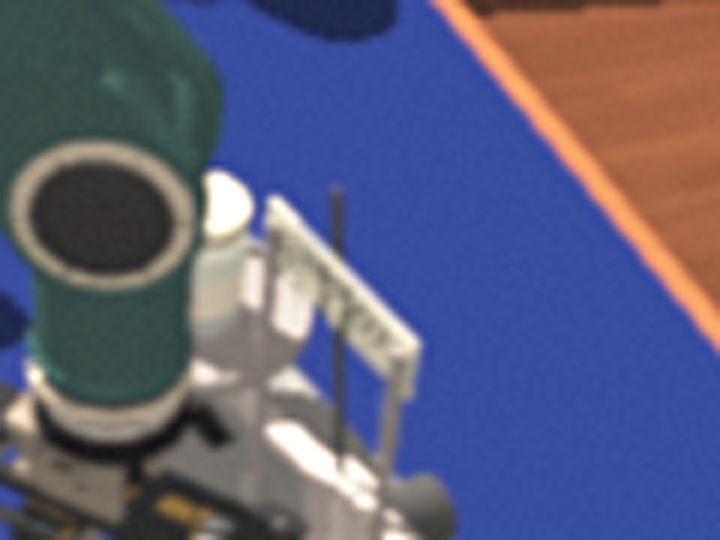

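drive_tool(xyz=[[0,0,0],[0,0,0],[0,0,0],[0,0,0]], rot=[[0,-0.3,0],[0,-0.6,0],[0,-0.6,0],[0,-0.6,0]])

```text
time: 15.7
eef_pos: [0.4628, -0.1119, 0.0532]
orientation: [0.65, -0.277, 0.278, -0.65]
wrist_force: [0.1, -2.7, 5.3]
gripper_width: 0.0155
```

```bash
python3 -c "
from h import *
step(3)"
```

```text
t 15.700 dial 0.6076 tilt -0.1049 (c40) F [ 0.1 -2.7  5.3] T 0.03 w 0.0155
t 15.750 dial 0.6076 tilt -0.0981 (c43) F [ 1.  -3.7  5.5] T 0.03 w 0.0157
t 15.800 dial 0.6076 tilt -0.0926 (c44) F [-0.  -3.7  4.8] T 0.04 w 0.0154
```

drive_tool(xyz=[[0,0,0]], rot=[[0,0,0]])

```text
time: 15.98
eef_pos: [0.4628, -0.1119, 0.0532]
orientation: [0.651, -0.277, 0.278, -0.65]
wrist_force: [0.4, -2.2, 7.0]
gripper_width: 0.0156
```

```bash
python3 -c "
from h import *
step(2)
L=np.array([json.loads(l) for l in open('log.txt')]); L=L[L[:,0]>15.65]; print(np.polyfit(L[:,0]-L[-1,0],L[:,2],1),np.polyfit(L[:,0]-L[-1,0],L[:,2],2))"
```

```text
t 15.975 dial 0.6077 tilt -0.0682 (c42) F [ 0.4 -2.2  7. ] T 0.04 w 0.0156
t 16.025 dial 0.6076 tilt -0.0610 (c39) F [ 0.3 -2.8  6.1] T -0.00 w 0.0153
[ 0.13527672 -0.06129773] [ 0.04498796  0.14946523 -0.06092355]
```

drive_tool(xyz=[[0,0,0],[0,0,0],[0,0,0]], rot=[[0,0.8,0],[0,0.8,0],[0,0.8,0]])

```text
time: 16.45
eef_pos: [0.4627, -0.1117, 0.0532]
orientation: [-0.629, 0.322, -0.323, 0.629]
wrist_force: [0.1, -2.4, 6.6]
gripper_width: 0.0159
```

```bash
cat >> h.py <<'E'
def fit(t0=15.6):
    L=np.array([json.loads(l) for l in open('log.txt')]); L=L[L[:,0]>t0]
    t=L[:,0]; tt=np.arange(t[0],t[-1]+1e-6,.005); d=np.interp(tt,t,L[:,1])
    # dial moves take place early in a move gap: hold new value from ~0.12 s after the gap begins
    for i in range(len(t)-1):
        if abs(L[i+1,1]-L[i,1])>.004:
            s=(tt>=t[i])&(tt<=t[i+1]); n=abs(L[i+1,1]-L[i,1])/1.4+.06
            d[s]=L[i,1]+(L[i+1,1]-L[i,1])*np.clip((tt[s]-t[i]-.05)/n,0,1)
    def sim(x):
        th,v=x[0],x[1]; o=[]
        for q in d:
            o.append(th); v+=.005*(.05*(q-x[2])-x[3]*th-.003*v)/.028; th+=.005*v
        return np.array(o),v
    r=least_squares(lambda x:np.r_[(np.interp(t,tt,sim(x)[0])-L[:,2])/.003,(x[3]-.015)/.008,(x[2]-.55)/.2],[L[0,2],.1,.55,.015])
    o,v=sim(r.x); J=np.linalg.inv(r.jac.T@r.jac)
    print("fit th %.4f v %.4f d0 %.4f+-%.4f k %.4f+-%.4f rms %.4f | d now %.4f"%(o[-1],v,r.x[2],J[2,2]**.5,r.x[3],J[3,3]**.5,np.std(np.interp(t,tt,o)-L[:,2]),L[-1,1]))
E
python3 -c "
from h import *
step(2); fit()"
```

```text
t 16.450 dial 0.4673 tilt 0.0009 (c44) F [ 0.1 -2.4  6.6] T -0.10 w 0.0159
t 16.500 dial 0.4674 tilt 0.0062 (c42) F [ 0.4 -2.2  6.1] T -0.11 w 0.0158
fit th 0.0063 v 0.1045 d0 0.5609+-0.0228 k 0.0150+-0.0080 rms 0.0003 | d now 0.4674
```

drive_tool(xyz=[[0,0,0],[0,0,0]], rot=[[0,0.15,0],[0,0.15,0]])

```text
time: 16.8
eef_pos: [0.4627, -0.1117, 0.0532]
orientation: [0.625, -0.33, 0.331, -0.625]
wrist_force: [-0.4, -1.9, 6.8]
gripper_width: 0.0155
```

```bash
python3 -c "
from h import *
step(2); fit()"
```

```text
t 16.800 dial 0.4420 tilt 0.0289 (c45) F [-0.4 -1.9  6.8] T 0.10 w 0.0155
t 16.850 dial 0.4420 tilt 0.0305 (c45) F [-0.4 -2.2  6.5] T 0.04 w 0.0157
fit th 0.0306 v 0.0289 d0 0.5599+-0.0099 k 0.0149+-0.0078 rms 0.0003 | d now 0.4420
```

drive_tool(xyz=[[0,0,0],[0,0,0]], rot=[[0,-0.4,0],[0,-0.4,0]])

```text
time: 17.15
eef_pos: [0.4628, -0.1118, 0.0532]
orientation: [-0.636, 0.307, -0.309, 0.636]
wrist_force: [-0.1, -3.4, 6.0]
gripper_width: 0.0158
```

```bash
python3 -c "
from h import *
step(2); fit()"
```

```text
t 17.150 dial 0.5120 tilt 0.0338 (c43) F [-0.1 -3.4  6. ] T 0.12 w 0.0158
t 17.200 dial 0.5118 tilt 0.0334 (c44) F [-0.2 -2.8  6.5] T 0.10 w 0.0155
fit th 0.0331 v -0.0139 d0 0.5565+-0.0048 k 0.0138+-0.0073 rms 0.0004 | d now 0.5118
```

drive_tool(xyz=[[0,0,0],[0,0,0],[0,0,0]], rot=[[0,-0.2,0],[0,-0.2,0],[0,-0.2,0]])

```text
time: 17.62
eef_pos: [0.4628, -0.1118, 0.0532]
orientation: [0.642, -0.296, 0.298, -0.642]
wrist_force: [1.5, -3.8, 6.6]
gripper_width: 0.0159
```

```bash
python3 -c "
from h import *
step(2); fit()"
```

```text
t 17.625 dial 0.5463 tilt 0.0265 (c44) F [ 1.5 -3.8  6.6] T -0.04 w 0.0159
t 17.675 dial 0.5463 tilt 0.0252 (c43) F [ 0.2 -3.4  6.6] T -0.00 w 0.0156
fit th 0.0247 v -0.0260 d0 0.5539+-0.0027 k 0.0116+-0.0064 rms 0.0006 | d now 0.5463
```

drive_tool(xyz=[[0,0,0],[0,0,0],[0,0,0],[0,0,0]], rot=[[0,-0.12,0],[0,-0.12,0],[0,-0.12,0],[0,-0.12,0]])

```text
time: 18.23
eef_pos: [0.4628, -0.1118, 0.0532]
orientation: [0.645, -0.29, 0.291, -0.645]
wrist_force: [-0.2, -2.8, 6.0]
gripper_width: 0.0157
```

```bash
python3 -c "
from h import *
step(2); fit()"
```

```text
t 18.225 dial 0.5671 tilt 0.0127 (c42) F [-0.2 -2.8  6. ] T -0.04 w 0.0157
t 18.275 dial 0.5670 tilt 0.0116 (c41) F [ 0.3 -2.8  5.5] T -0.08 w 0.0157
fit th 0.0116 v -0.0166 d0 0.5536+-0.0023 k 0.0111+-0.0058 rms 0.0005 | d now 0.5670
```

drive_tool(xyz=[[0,0,0],[0,0,0],[0,0,0],[0,0,0],[0,0,0]], rot=[[0,0,0],[0,0,0],[0,0,0],[0,0,0],[0,0,0]])

```text
time: 18.95
eef_pos: [0.4628, -0.1118, 0.0532]
orientation: [0.645, -0.29, 0.291, -0.645]
wrist_force: [-0.5, -3.4, 6.0]
gripper_width: 0.0157
```

```bash
python3 -c "
from h import *
step(2); fit()"
```

```text
t 18.950 dial 0.5671 tilt 0.0067 (c41) F [-0.5 -3.4  6. ] T -0.03 w 0.0157
t 19.000 dial 0.5670 tilt 0.0064 (c41) F [-0.3 -2.5  6. ] T 0.01 w 0.0163
fit th 0.0063 v 0.0001 d0 0.5534+-0.0022 k 0.0108+-0.0057 rms 0.0005 | d now 0.5670
```

drive_tool(xyz=[[0,0,0],[0,0,0],[0,0,0],[0,0,0],[0,0,0],[0,0,0],[0,0,0]], rot=[[0,0.07,0],[0,0.07,0],[0,0.07,0],[0,0.07,0],[0,0.07,0],[0,0.07,0],[0,0.07,0]])

```text
time: 19.92
eef_pos: [0.4628, -0.1118, 0.0532]
orientation: [0.643, -0.293, 0.295, -0.643]
wrist_force: [-0.1, -2.5, 6.4]
gripper_width: 0.0154
```

```bash
python3 -c "
from h import *
step(2); fit()"
```

```text
t 19.925 dial 0.5555 tilt 0.0115 (c43) F [-0.1 -2.5  6.4] T 0.09 w 0.0154
t 19.975 dial 0.5555 tilt 0.0126 (c42) F [ 0.3 -2.5  5.9] T 0.06 w 0.0154
fit th 0.0113 v 0.0043 d0 0.5525+-0.0018 k 0.0122+-0.0055 rms 0.0008 | d now 0.5555
```

drive_tool(xyz=[[0,0,0],[0,0,0],[0,0,0],[0,0,0],[0,0,0],[0,0,0],[0,0,0],[0,0,0]], rot=[[0,0.05,0],[0,0.05,0],[0,0.05,0],[0,0.05,0],[0,0.05,0],[0,0.05,0],[0,0.05,0],[0,0.05,0]])

```text
time: 21.02
eef_pos: [0.4628, -0.1118, 0.0532]
orientation: [0.642, -0.296, 0.298, -0.642]
wrist_force: [0.2, -2.8, 6.2]
gripper_width: 0.0158
```

```bash
python3 -c "
from h import *
step(2); fit(); fit(16.4)"
```

```text
t 21.025 dial 0.5469 tilt 0.0213 (c43) F [ 0.2 -2.8  6.2] T 0.10 w 0.0158
t 21.075 dial 0.5469 tilt 0.0213 (c43) F [-0.1 -3.1  6.5] T 0.09 w 0.0159
fit th 0.0163 v -0.0083 d0 0.5498+-0.0016 k 0.0176+-0.0052 rms 0.0024 | d now 0.5469
fit th 0.0188 v -0.0060 d0 0.5488+-0.0017 k 0.0186+-0.0057 rms 0.0016 | d now 0.5469
```

drive_tool(xyz=[[0,0,0],[0,0,0],[0,0,0],[0,0,0],[0,0,0],[0,0,0],[0,0,0],[0,0,0]], rot=[[0,0.03,0],[0,0.03,0],[0,0.03,0],[0,0.03,0],[0,0.03,0],[0,0.03,0],[0,0.03,0],[0,0.03,0]])

```text
time: 22.12
eef_pos: [0.4628, -0.1118, 0.0532]
orientation: [0.641, -0.298, 0.299, -0.641]
wrist_force: [-0.1, -2.9, 7.0]
gripper_width: 0.0158
```

```bash
python3 -c "
from h import *
step(3); fit(18.1)"
```

```text
t 22.125 dial 0.5417 tilt 0.0135 (c43) F [-0.1 -2.9  7. ] T 0.14 w 0.0158
t 22.175 dial 0.5417 tilt 0.0126 (c41) F [-0.3 -2.6  5.6] T 0.12 w 0.0155
t 22.225 dial 0.5416 tilt 0.0126 (c42) F [ 0.6 -2.2  5.9] T 0.13 w 0.0158
fit th 0.0118 v -0.0184 d0 0.5479+-0.0021 k 0.0119+-0.0068 rms 0.0008 | d now 0.5416
```

drive_tool(xyz=[[0,0,0],[0,0,0],[0,0,0],[0,0,0],[0,0,0],[0,0,0],[0,0,0]], rot=[[0,-0.09,0],[0,-0.09,0],[0,-0.09,0],[0,-0.09,0],[0,-0.09,0],[0,-0.09,0],[0,-0.09,0]])

```text
time: 23.15
eef_pos: [0.4628, -0.1118, 0.0532]
orientation: [-0.643, 0.293, -0.295, 0.643]
wrist_force: [-0.0, -2.4, 6.2]
gripper_width: 0.016
```

```bash
python3 -c "
from h import *
step(3); fit(18.1)"
```

```text
t 23.150 dial 0.5565 tilt -0.0019 (c44) F [-0.  -2.4  6.2] T -0.08 w 0.0160
t 23.200 dial 0.5565 tilt -0.0022 (c44) F [ 0.2 -2.   6.8] T -0.10 w 0.0156
t 23.250 dial 0.5565 tilt -0.0044 (c44) F [ 0.8 -3.2  6.5] T -0.08 w 0.0155
fit th -0.0028 v -0.0056 d0 0.5481+-0.0021 k 0.0119+-0.0068 rms 0.0009 | d now 0.5565
```

drive_tool(xyz=[[0,0,0],[0,0,0],[0,0,0],[0,0,0]], rot=[[0,0,0],[0,0,0],[0,0,0],[0,0.03,0]])

```text
time: 23.8
eef_pos: [0.4628, -0.1118, 0.0532]
orientation: [0.642, -0.295, 0.296, -0.642]
wrist_force: [-0.5, -2.7, 6.1]
gripper_width: 0.0154
```

```bash
python3 -c "
from h import *
step(3); fit(18.1); p=viewer.get_image('side'); print(lm(p,'jar'),lm(p,'pan_top'),lm(p,'pocketscale'),lm(p,'bigjar'))
u,w=proj([.6,-.05,.2],p).astype(int); cv2.imwrite('pics/c6.png',cv2.resize(p['image'][w-65:w+65,u-85:u+85,::-1],None,fx=4,fy=4,interpolation=cv2.INTER_CUBIC))"
```

```text
t 23.800 dial 0.5517 tilt -0.0110 (c39) F [-0.5 -2.7  6.1] T 0.08 w 0.0154
t 23.850 dial 0.5517 tilt -0.0109 (c39) F [ 0.2 -3.2  5.7] T 0.10 w 0.0156
t 23.900 dial 0.5519 tilt -0.0120 (c40) F [ 0.4 -3.1  6.4] T 0.04 w 0.0163
fit th -0.0102 v -0.0074 d0 0.5511+-0.0015 k 0.0032+-0.0054 rms 0.0012 | d now 0.5519
[([0.3244, 0.4041, 0.0015], 0.87), ([0.4749, 0.2645, 0.0002], 0.81), ([0.5874, 0.0623, 0.1333], 0.58)] [([0.5812, 0.0652, 0.1308], 0.64)] [([0.4454, -0.4438, 0.0004], 0.64)] []
```

View pics/c6.png

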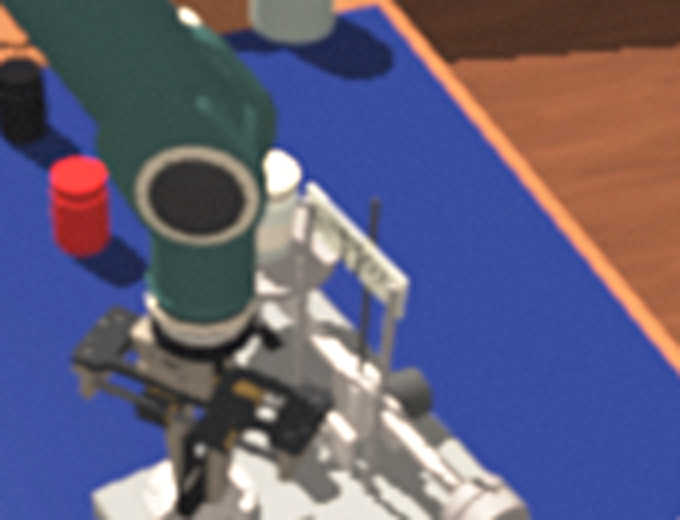

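drive_tool(xyz=[[0,0,0],[0,0,0],[0,0,0],[0,0,0],[0,0,0],[0,0,0],[0,0,0]], rot=[[0,-0.08,0],[0,-0.08,0],[0,-0.08,0],[0,-0.08,0],[0,-0.08,0],[0,-0.08,0],[0,-0.08,0]])

```text
time: 25.08
eef_pos: [0.4628, -0.1118, 0.0532]
orientation: [0.644, -0.29, 0.292, -0.644]
wrist_force: [-0.0, -3.8, 5.6]
gripper_width: 0.016
```

```bash
python3 -c "
from h import *
step(3); fit(18.1); fit(21)"
```

```text
t 25.075 dial 0.5652 tilt -0.0119 (c41) F [-0.  -3.8  5.6] T -0.14 w 0.0160
t 25.125 dial 0.5651 tilt -0.0113 (c39) F [ 0.4 -2.8  5.7] T -0.11 w 0.0157
t 25.175 dial 0.5652 tilt -0.0108 (c39) F [ 0.6 -2.8  6.2] T -0.07 w 0.0157
fit th -0.0104 v 0.0143 d0 0.5526+-0.0004 k -0.0018+-0.0021 rms 0.0009 | d now 0.5652
fit th -0.0102 v 0.0166 d0 0.5529+-0.0005 k 0.0043+-0.0044 rms 0.0009 | d now 0.5652
```

drive_tool(xyz=[[0,0,0],[0,0,0],[0,0,0]], rot=[[0,0.08,0],[0,0.08,0],[0,0.08,0]])

```text
time: 25.6
eef_pos: [0.4628, -0.1118, 0.0532]
orientation: [0.643, -0.295, 0.296, -0.642]
wrist_force: [0.7, -3.0, 5.5]
gripper_width: 0.0158
```

```bash
python3 -c "
from h import *
step(3); fit(21)"
```

```text
t 25.600 dial 0.5520 tilt -0.0022 (c44) F [ 0.7 -3.   5.5] T 0.08 w 0.0158
t 25.650 dial 0.5520 tilt -0.0019 (c44) F [ 1.1 -2.   6.3] T 0.02 w 0.0160
t 25.700 dial 0.5520 tilt -0.0009 (c46) F [ 0.2 -3.5  6.8] T 0.06 w 0.0160
fit th -0.0009 v 0.0172 d0 0.5529+-0.0004 k 0.0044+-0.0039 rms 0.0008 | d now 0.5520
```

The pointer is in the middle at about 0.00 rad, drifting at roughly 0.017 rad/s, with the dial held. I'm handing in now.

```bash
python3 -c "
from h import *
print(robot.close_job())"
```

```text
the job is handed in; nothing more can be done
None
```

The jar is on the pan and released, the pointer is in the middle field, and the gripper still holds the dial. I handed the job in at about 25.7 s; no verdict was reported.

- **Jar:** I lowered the small white jar onto the pan until it carried the weight, let go, and backed away. The beam then swung down to its lower stop before the dial was gripped. A later picture shows the jar upright, its base within about 1 cm of the pan centre.
- **Pointer:** By my image measurement it entered the middle field at about 16.1 s and stayed within about 0.034 rad of level until hand-in, more than 9 s. The last reading was -0.001 rad, moving at about 0.017 rad/s. My tilt zero may be off by about 0.005–0.01 rad, well inside the 0.06 allowed.
- **Dial:** It is held with the fingers 16 mm apart at a 40 N setting, at about +0.55 rad. That puts the jar roughly 18 g over 400 g.
- **Force readings:** A steady 6 N vertical and 3 N sideways stayed on the wrist while holding the dial, far below the limits.
- **What disagreed:** My fits of the balancing angle wandered between 0.549 and 0.561 rad as data came in, and the restoring moment was poorly determined. I therefore trusted the measured tilt.
- **Not confirmed at the end:** The pocket scale was found where it started. The network missed the big jar in the last check, but it had not shifted when last seen by the network, before the jar was lifted, and the arm never went near it.

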